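# Make up the shim stack under a sprung keeper and hold it

## Robot

A 6-joint arm with a two-finger parallel gripper is mounted at the origin on the work surface. World frame = base frame: x ahead of the robot, y to its left, z up, the work surface at z = 0. Lengths are in m, angles in rad, forces in N, time in s.
With the tool pointing down it reaches from about 0.35 to 0.775 m from the base axis. Payload 5.5 kg.
Tool frame: the origin (TCP) lies where the fingers leave the gripper's body, on its centre line; the fingertips stand env.tip_reach ahead of it and the grasp point (between the pads) lies 54 mm ahead of it (env.tip_reach is the distance from the TCP to the fingertips, in m); z points along the fingers, y is the line along which they close (so a half turn about z gives the same grasp; the last joint's range is limited). The gripper opens to 85 mm and grips with 20 to 120 N. Pads are 22 mm wide; open, the fingers measure 114 mm over their backs; the gripper's body (76 mm by 85 mm) begins 54 mm behind the grasp point. The pads swing forward as they close: fully open they stand 13 mm farther back than shut.
Start: joints at [-1.436, 0.313, 0.046, 1.304, 0, 1.431], TCP at [0.156, -0.553, 0.304] pointing down, gripper open.
Joint ranges: [-2.76, 2.76], [-0.86, 1.69], [-1.03, 1.26], [-2.2, 2.34], [-1.47, 1.5], [-3.14, 3.14]. Speed limits (rad/s): [2.57, 2.57, 3.14, 3.14, 3.14, 3.14].

## Interface

Orientations are given as a unit quaternion [w, x, y, z].
In Python, from workcell import status, optics, hand_in, env gives the robot as it stands.
- The arm moves only by the shell command python3 -m handwheel 'ROWS' [FORCE]. ROWS is a JSON object whose one key "deltas" holds a list of rows, each a list of 5 numbers: the opening, from -1 (shut) to 1 (fully open), then the shift along the tool's x, y, z in units of 40 mm (1.0 is 40 mm), then the turn about the tool's z in units of 10 degrees (1.0 is 10 degrees). In form: {"deltas": [[jaw, x, y, z, roll], ...]}. A call has 1 to 20 rows; each row shifts and turns the commanded pose from where the row before left it, along the tool's axes as they then stand; what a row does not reach is not made up. A row lasts 1/8 s, in which the tool goes at most 62.5 mm and 10.7 degrees, less where a joint would pass 70% of its speed; a pose out of reach is approached as far as the arm can. A call is refused whole if a number of a shift passes 1 or a number of a turn 1, either way. A call with a gripper value outside its range is refused whole. The fingers move at their own pace and stop on an object; FORCE is the grip in N (left out, the last holds). Time passes only in rows, so rows that do not move let the fingers close. It gives the time, the measured TCP pose, the force, the opening and the grip force at its end, in the units of the state.
- status.get_state(): the state, without advancing time (a new reading comes with each control period).
- optics.read_camera(name): name is "side" or "top"; returns a dict with "frame" (384x512x3 uint8, red, green, blue), "depth" (384x512 float32, m along the optical axis (not along the pixel's ray), 0 where there is no reading), "vfov" (degrees; the focal length in pixels is half the picture's height over the tangent of half this angle, whatever the lens; pixels are square), "cx", "cy" (the principal point, pixels), "origin" and "attitude" of the camera in the world. Camera axes: x right, y down, z forward; pixel columns grow to the right and rows downward; lengths in m; the calibration is good to about 2 mm. A picture is of the moment at which its call begins.
- hand_in(): hands the job in; it is judged then, once.
The state is a dict: "clock": time; "joint_pos": joint angles; "qvel": joint speeds; "tau": joint torques, N m; "tcp_pos": TCP position; "orientation": TCP orientation; "wrist_force": force on the tool from outside, world axes, zero at the start; "ft_torque": the same for the moment, N m; "finger_gap": finger opening in m; "grip_force": force on a finger pad.
Only numpy, scipy, OpenCV 4.12 (cv2) and the standard library are available. Lean on these libraries where they do the work, as an engineer would, in place of code of your own. Each camera call takes 0.05 s, during which the arm holds its last target. There are 200 camera calls.

## Task

Drop steel shim rings one by one over the little post of the aluminium fixture until they fill the gap under its sprung keeper: pushed down, the keeper must bear on the rings and no longer reach its own stop, with no more rings on the post than that takes. Finish while still holding the keeper pressed down on the stack (it springs open when let go), and leave the other parts on the shelf where they are.

Things in the scene. Friction and masses are not known exactly. Their poses are not given: they have to be found in the camera images.
- bracket: fixed aluminium shim fixture with an upright post in a seat, a sprung keeper and a stop pillar. Origin at the underside of its base, exactly beneath the axis of the post; x points from the post to the keeper's hinge, z up. Base 80 mm wide (y), from x = -65 to +120 mm, its top 25 mm up
- post_foot (a point): on the post's axis, on top of the fixture's base. Above it stands a round seat 40 mm across, set to another height each time: its top is 38 to 58 mm above the base's underside (not reported: feel or see it). From the seat rises the steel post, 12 mm across, 30 mm tall, its last 6 mm tapered. Rings go over the post and lie on the seat
- hinge (a point): middle of the keeper's hinge axis, which runs along the fixture's y, 90 mm from the post, 64 mm above the base's underside, between two lugs (outer faces 35 mm to either side) that reach 74 mm up
- stop_top (a point): top of the stop pillar, 12 mm across, 45 mm from the post on the side away from the hinge; 60 mm above the base's underside. The shut keeper's underside is level with it
- keeper (a joint): angle of the sprung keeper (rad): 0 = level, down on its stop; opens up and over towards the hinge to 1.75, where its damped spring (about 0.35 N m when shut) brings it when let go. A stack reaching p mm above the 60 mm stop level stops it at about p/76 rad (it touches first on the hinge side). With the right number of rings p is between 0 and about one ring's thickness
- keeper_pad (a point): point on the outer (upper when shut) face of the keeper's solid end bar, 132 mm from the hinge: push it here, from beyond the hinge over and down. The keeper is a steel plate 46 mm wide, 8 mm thick, 146 mm long from the hinge; a slot 20 mm wide, 62 to 119 mm from the hinge, clears the post, so that it presses on the rings at both sides of it
- shim1: plain steel shim ring lying flat: 44 mm outside diameter, 16 mm hole, 8 mm thick, about 80 g; origin at the centre of its underside. All four are alike.
- shim2: plain steel shim ring lying flat: 44 mm outside diameter, 16 mm hole, 8 mm thick, about 80 g; origin at the centre of its underside. All four are alike.
- shim3: plain steel shim ring lying flat: 44 mm outside diameter, 16 mm hole, 8 mm thick, about 80 g; origin at the centre of its underside. All four are alike.
- shim4: plain steel shim ring lying flat: 44 mm outside diameter, 16 mm hole, 8 mm thick, about 80 g; origin at the centre of its underside. All four are alike.
- pulley: bystander: blue anodised aluminium pulley lying flat, 66 mm across, 30 mm tall with its hub; origin at the centre of its underside
- cock: bystander: brass drain cock, body 24 mm across, 37 mm tall to the top of its 40 mm T-handle (along its y), spout out to 36 mm along its x; origin under the body's axis
- bowl: bystander: translucent amber filter bowl standing upright, 86 mm across, 85 mm tall; origin at the centre of its underside
- canister: bystander: white filter canister, 76 mm across, 101 mm tall; origin at the centre of its underside
- wrench: bystander: steel wrench lying flat along its own x
- fitting: bystander: brass hexagon fitting, 30 mm across flats, 30 mm tall; origin at the centre of its underside
- plugbox: fixed steel box with two glow plugs, 100 by 160 mm (its x, y), 45 mm tall, its open lid standing 140 mm tall along its +x side; origin at the centre of its underside
Things that resemble listed ones, but are neither listed nor needed, are in the scene too. Leave any orange look-alike of the shim3 alone.

How it is judged:
On the way:
1. a shim ring lies flat around the post, on the seat or on other rings (((horizontal distance between shim1 and bracket below 0.005 m and angle between shim1's own z axis and vertical below 0.09 rad and z of shim1 in the frame of bracket between 0.035 and 0.068 m) or (horizontal distance between shim2 and bracket below 0.005 m and angle between shim2's own z axis and vertical below 0.09 rad and z of shim2 in the frame of bracket between 0.035 and 0.068 m) or (horizontal distance between shim3 and bracket below 0.005 m and angle between shim3's own z axis and vertical below 0.09 rad and z of shim3 in the frame of bracket between 0.035 and 0.068 m) or (horizontal distance between shim4 and bracket below 0.005 m and angle between shim4's own z axis and vertical below 0.09 rad and z of shim4 in the frame of bracket between 0.035 and 0.068 m))), for 0.2 s.
At the end, for the whole second after the job is handed in: A ring lies flat around the post and the keeper presses on it with more than 4 N, at less than 0.125 rad (the stack not more than about one ring's thickness above the stop level), at rest, with the gripper's fingers pushing on the keeper with more than 3 N (((horizontal distance between shim1 and bracket below 0.005 m and angle between shim1's own z axis and vertical below 0.09 rad and z of shim1 in the frame of bracket between 0.035 and 0.068 m and contact force between bracket and shim1 above 4 N) or (horizontal distance between shim2 and bracket below 0.005 m and angle between shim2's own z axis and vertical below 0.09 rad and z of shim2 in the frame of bracket between 0.035 and 0.068 m and contact force between bracket and shim2 above 4 N) or (horizontal distance between shim3 and bracket below 0.005 m and angle between shim3's own z axis and vertical below 0.09 rad and z of shim3 in the frame of bracket between 0.035 and 0.068 m and contact force between bracket and shim3 above 4 N) or (horizontal distance between shim4 and bracket below 0.005 m and angle between shim4's own z axis and vertical below 0.09 rad and z of shim4 in the frame of bracket between 0.035 and 0.068 m and contact force between bracket and shim4 above 4 N)) and value of joint keeper below 0.125 rad and velocity of joint keeper between -0.05 and 0.05 rad/s and contact force between the fingers and bracket above 3 N); the arm keeps its last pose, push and grip.
It fails at once if one of the bystanders (pulley, drain cock, bowl, canister, wrench, fitting) is moved more than 25 mm (distance of any of pulley, cock, bowl, canister, wrench, fitting from where it was at the start of the episode above 0.025 m).
It also fails if it takes over 72 s, if anything falls off the work surface, if the arm or the gripper's body presses on something with over 40 N, if the wrist force passes 120 N, or if a joint passes its speed limit or range.

## Working session

There is one attempt and no reset: what is moved stays moved. The work goes in short steps, Python scripts to look and compute and a shell command to move; the robot and the scene stay as the last step left them, time stands still between calls to the robot, and variables do not carry over. Pictures are saved under pics/ and viewed, at most 10 in all, crops included, and the job is handed in when it is done.

```bash
ls; mkdir -p pics
cat > h.py <<'E'
import numpy as np, cv2
from workcell import status, optics, hand_in, env
from scipy.spatial.transform import Rotation as R
def cam(n):
    c=optics.read_camera(n); f=c["frame"].shape[0]/2/np.tan(np.radians(c["vfov"])/2)
    d=c["depth"]; v,u=np.mgrid[:d.shape[0],:d.shape[1]]
    P=np.stack([(u-c["cx"])/f*d,(v-c["cy"])/f*d,d],-1)
    a=np.array(c["attitude"]); M=a if a.shape==(3,3) else R.from_quat(a[[1,2,3,0]]).as_matrix()
    W=P@M.T+np.array(c["origin"]); W[d==0]=np.nan
    return c["frame"],W,c
def save(n,im): cv2.imwrite("pics/"+n,cv2.cvtColor(im,cv2.COLOR_RGB2BGR))
E
python3 - <<'E'
from h import *
print(status.get_state(), env.tip_reach)
for n in("top","side"):
    f,W,c=cam(n); print(n,c["origin"],c["attitude"],c["vfov"],c["cx"],c["cy"])
    np.savez(n,f=f,W=W); save(n+"0.png",cv2.resize(f,(800,600),interpolation=cv2.INTER_CUBIC))
E
```

```text
pics
{'clock': 0.0, 'joint_pos': array([-1.43558670e+00,  3.14005481e-01,  4.49763415e-02,  1.30359868e+00,
       -6.96884496e-06,  1.43118092e+00]), 'qvel': array([ 0.00042815,  0.0012668 , -0.00181394,  0.00200698,  0.00120808,
        0.00093935]), 'tau': array([-1.17494288e-03, -4.80626822e+01,  2.98532903e+01,  1.93363521e-02,
       -4.68939311e-05,  9.84918728e-06]), 'tcp_pos': array([ 0.15597156, -0.55304671,  0.30300478]), 'orientation': array([-9.15752539e-04,  9.90573331e-01,  1.36980429e-01, -1.46712716e-06]), 'wrist_force': array([-0.31435948,  0.95858019,  0.07175239]), 'ft_torque': array([-0.02544848,  0.00225041, -0.00769177]), 'grip_force': 0.0, 'finger_gap': 0.08504653511362383} 0.0726
top [0.37438673 0.07202857 1.55927583] [ 0.03890821 -0.70467789  0.70771156 -0.03255109] 44.89719668867276 255.3699986879065 193.5501805666582
side [ 0.36900045 -0.86359393  1.03990585] [-0.37530484  0.9228555  -0.07999064  0.03294688] 46.06405842216398 259.824051316688 192.04467498738853
```

View pics/top0.png

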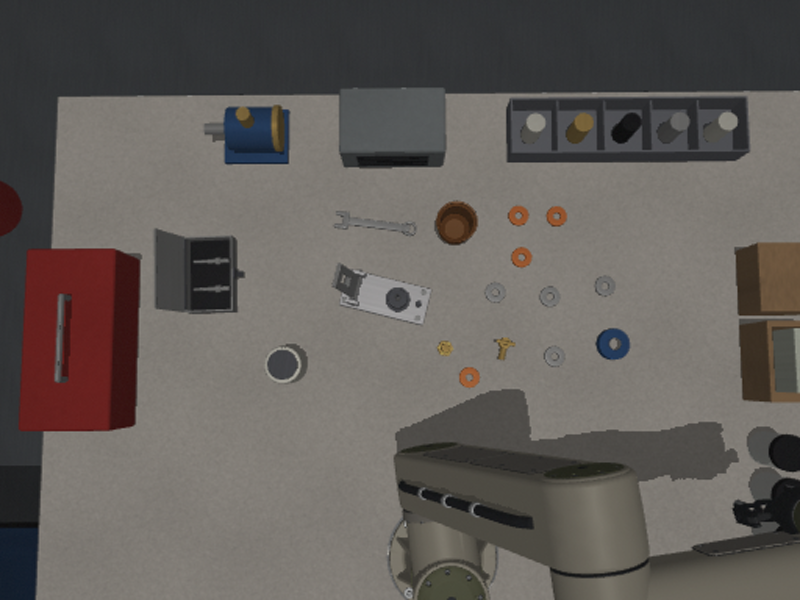

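View pics/side0.png

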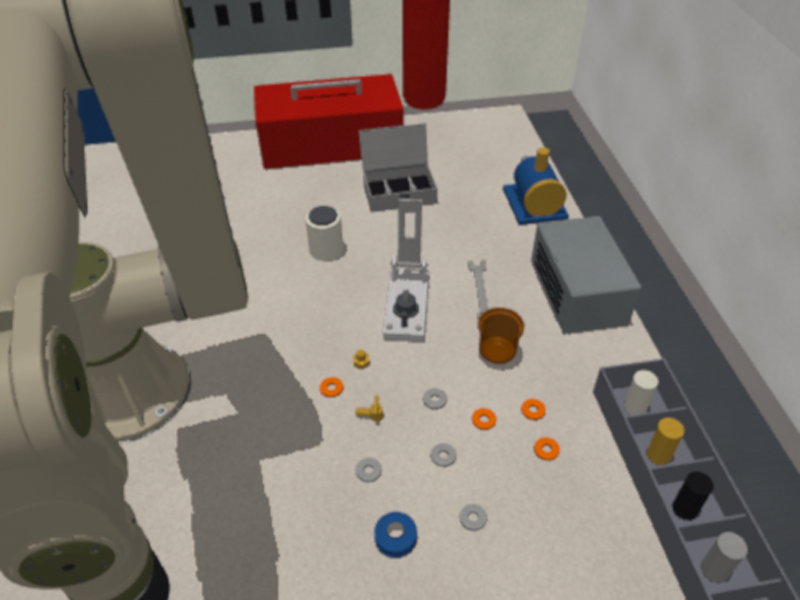

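Top view (800x600): the grey rings are at (495,293), (549,297), (605,286) and (554,356). Orange look-alikes, to be left alone, are at (518,215), (556,216), (521,257) and (469,377). The blue pulley at (613,344) is also ring-like but is not a shim. The fixture post is at (398,298) with its keeper open at (347,283). In the side view the rings are at (434,398), (443,455), (368,469) and (473,517), and the post is at (405,303). I choose the plain steel grey rings.

```bash
cat > m.py <<'E'
from h import *
k=1/1.5625
S={"top":[(495,293),(549,297),(605,286),(554,356)],"side":[(434,398),(443,455),(473,517),(368,469)]}
for n in S:
    z=np.load(n+".npz"); f,W=z["f"],z["W"]; hsv=cv2.cvtColor(f,cv2.COLOR_RGB2HSV)
    print(n,"table z",np.nanmedian(W[150:260,290:400,2]))
    for u,v in S[n]:
        u,v=int(u*k),int(v*k); w=W[v-16:v+17,u-16:u+17].reshape(-1,3)
        q=w[(w[:,2]>.0045)&(w[:,2]<.02)]
        c,r=cv2.minEnclosingCircle(q[:,:2].astype(np.float32)*1000)
        print(np.round(c,1),round(r,1),"mean",np.round(q[:,:2].mean(0)*1000,1),"z",np.round(np.median(q[:,2])*1000,1),len(q))
    # fixture
    u,v=[int(a*k) for a in ((398,298) if n=="top" else (405,303))]
    w=W[v-70:v+70,u-70:u+70].reshape(-1,3)
    q=w[(abs(w[:,2]-.025)<.004)]
    q=q[np.linalg.norm(q[:,:2]-np.median(q[:,:2],0),axis=1)<.12]
    print("base",cv2.minAreaRect(q[:,:2].astype(np.float32)*1000),np.median(q[:,2]))
    q=W[v-22:v+22,u-22:u+22].reshape(-1,3); q=q[q[:,2]>.034]
    h,e=np.histogram(q[:,2]*1000,bins=np.arange(34,100,2)); print(dict(zip(e[:-1],h)))
    for lo,hi in((.034,.062),(.062,.095)):
        s=q[(q[:,2]>lo)&(q[:,2]<hi)]
        if len(s)>3: print(lo,len(s),cv2.minEnclosingCircle(s[:,:2].astype(np.float32)*1000),s.mean(0))
im=np.load("top.npz")["f"]; a=cv2.resize(im[165:245,205:405],None,fx=4,fy=4,interpolation=cv2.INTER_CUBIC)
im=np.load("side.npz")["f"]; b=cv2.resize(im[120:220,230:300],None,fx=2.4,fy=2.4); 
o=np.zeros((320+240,800,3),np.uint8); o[:320]=a; o[320:,:b.shape[1]]=b; save("crop.png",o)
E
python3 m.py
```

```text
top table z 5.373378277062635e-05
[ 553.1 -117.5] 69.0 mean [ 553.6 -117.1] z 6.9 169
[ 540.3 -231.4] 72.1 mean [ 539.8 -237. ] z 6.7 191
[ 562.4 -358.6] 71.3 mean [ 567.3 -358.2] z 6.5 171
[ 419.4 -241.3] 73.3 mean [ 414.8 -244.1] z 7.0 171
base ((543.8372192382812, 115.88402557373047), (184.1068115234375, 80.16786193847656), 76.05740356445312) 0.024988595538047997
{np.int64(34): np.int64(6), np.int64(36): np.int64(3), np.int64(38): np.int64(2), np.int64(40): np.int64(1), np.int64(42): np.int64(3), np.int64(44): np.int64(8), np.int64(46): np.int64(14), np.int64(48): np.int64(20), np.int64(50): np.int64(21), np.int64(52): np.int64(22), np.int64(54): np.int64(15), np.int64(56): np.int64(6), np.int64(58): np.int64(6), np.int64(60): np.int64(1), np.int64(62): np.int64(3), np.int64(64): np.int64(2), np.int64(66): np.int64(0), np.int64(68): np.int64(2), np.int64(70): np.int64(1), np.int64(72): np.int64(1), np.int64(74): np.int64(2), np.int64(76): np.int64(3), np.int64(78): np.int64(3), np.int64(80): np.int64(2), np.int64(82): np.int64(0), np.int64(84): np.int64(0), np.int64(86): np.int64(
[... 1097 characters left out ...]
4), np.int64(62): np.int64(4), np.int64(64): np.int64(6), np.int64(66): np.int64(3), np.int64(68): np.int64(4), np.int64(70): np.int64(2), np.int64(72): np.int64(3), np.int64(74): np.int64(1), np.int64(76): np.int64(1), np.int64(78): np.int64(4), np.int64(80): np.int64(0), np.int64(82): np.int64(0), np.int64(84): np.int64(0), np.int64(86): np.int64(0), np.int64(88): np.int64(0), np.int64(90): np.int64(0), np.int64(92): np.int64(0), np.int64(94): np.int64(0), np.int64(96): np.int64(0)}
0.034 200 ((539.0075073242188, 112.50982666015625), 80.06855773925781) [0.53578055 0.09489127 0.04859035]
0.062 28 ((547.530517578125, 126.63117980957031), 51.680545806884766) [0.54347733 0.11121317 0.06954291]
```

View pics/crop.png

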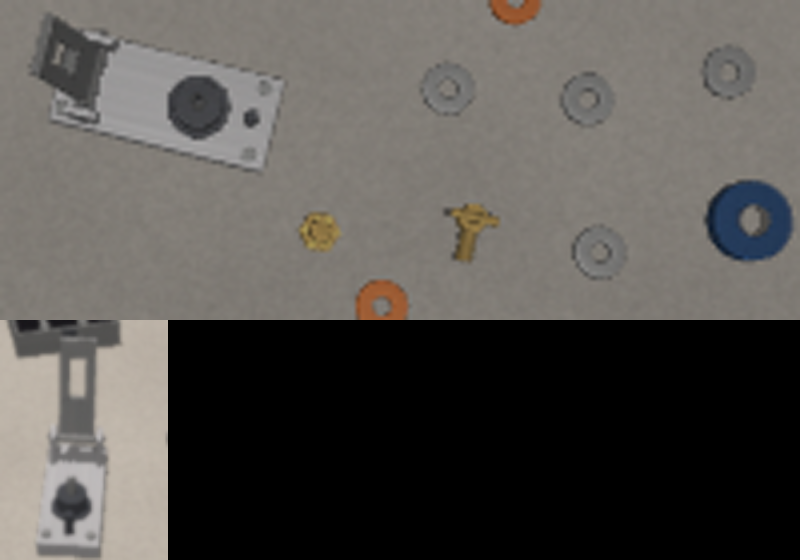

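The crop confirms four plain steel rings, and the side inset shows the dark seat and post with the keeper standing open behind them. Raw depth is noisy, so I refine with colour masks and averaging.

```bash
cat > m2.py <<'E'
from h import *
k=1/1.5625
def ray(c,u,v,z):
    f=192/np.tan(np.radians(c["vfov"])/2); a=np.array(c["attitude"])
    d=R.from_quat(a[[1,2,3,0]]).as_matrix()@np.array([(u-c["cx"])/f,(v-c["cy"])/f,1]); o=np.array(c["origin"])
    return o+d*(z-o[2])/d[2]
def blob(f,u,v,thr,r=14,dark=None):
    p=f[v-r:v+r+1,u-r:u+r+1].astype(float); yy,xx=np.mgrid[-r:r+1,-r:r+1]
    bg=np.median(p[(xx**2+yy**2>(r-2)**2)],0)
    m=np.linalg.norm(p-bg,axis=2)>thr if dark is None else p.sum(2)<dark
    n,l,s,c=cv2.connectedComponentsWithStats(m.astype(np.uint8)); i=1+np.argmax(s[1:,4])
    h,_=cv2.findContours((l==i).astype(np.uint8),cv2.RETR_EXTERNAL,cv2.CHAIN_APPROX_NONE)
    fm=np.zeros(m.shape,np.uint8); cv2.drawContours(fm,h,-1,1,-1)
    M=cv2.moments(fm,True); return u-r+M["m10"]/M["m00"],v-r+M["m01"]/M["m00"],M["m00"],l==i
S={"top":[(495,293),(549,297),(605,286),(554,356)],"side":[(434,398),(443,455),(473,517),(368,469)]}
if __name__=="__main__":
  for n in S:
    f,W,c=cam(n); Ws=np.array([cam(n)[1] for _ in range(8)]); W=np.nanmean(Ws,0)
    print(n, "noise",np.nanmean(np.nanstd(Ws[:,180:220,300:330,2],0)))
    np.savez(n,f=f,W=W)
    for u,v in S[n]:
        a,b,A,m=blob(f,int(u*k),int(v*k),24)
        print(np.round((a,b),1),A,np.round(ray(c,a,b,.008 if n=="top" else .006)*1000,1), "z",np.nanmean(W[int(v*k)-14:int(v*k)+15,int(u*k)-14:int(u*k)+15,2][m]))
    u,v=[int(t*k) for t in((398,298) if n=="top" else (405,305))]
    a,b,A,m=blob(f,u,v,0,12,200); print("seat",a,b,A,ray(c,a,b,.05)*1000)
    w=W[v-35:v+36,u-60:u+36].reshape(-1,3)
    q=w[abs(w[:,2]-.025)<.003]; print("base",cv2.minAreaRect(q[:,:2].astype(np.float32)*1000),q[:,2].mean())
    w=W[v-14:v+15,u-14:u+15]
    print(f[v-12:v+13,u-12:u+13].sum(2)); print((w[2:27,2:27,2]*1000).round().astype(int))
E
python3 m2.py
```

```text
top noise 0.003150354111376032
[314.8 182.1] 17.0 [ 569.5 -114.2    8. ] z 0.005721150688421231
[351.1 188.8] 85.0 [ 546.4 -235.2    8. ] z 0.005749567616207613
[386.6 182.6] 144.0 [ 566.6 -354.7    8. ] z 0.006364714993125226
[350.8 229. ] 20.0 [ 411.7 -231.2    8. ] z 0.004087523169208275
seat 253.3181818181818 188.47727272727272 44.0 [544.22972763  91.96360267  50.        ]
base ((553.084228515625, 98.31053924560547), (226.3652801513672, 230.92306518554688), 85.27930450439453) 0.02460875865168012
[[455 455 451 464 449 424 402 338 350 332 373 375 370 369 371 374 373 374
  376 371 369 375 372 377 383]
 [452 454 457 457 457 454 454 464 449 427 401 312 347 333 373 379 372 378
  378 376 380 383 370 383 385]
 [453 451 448 448 453 455 455 455 455 454 449 462 448 428 410 333 264 341
  378 378 379 370 373 377 378]
 [453 454 457 457 453 448 448 448 451 454 455 456 454 450 452 461 443 427
  411 342 315 335 370 372 369]
 [447 450 449 451 452 453 454 456 454 451 448 448 448 453 450 452 452 448
  446 440 446 432 411 313 315]
 [458 452 449 450 449 450 452 453 453 454 454 454 452 449 446 445 446 
[... 8464 characters left out ...]
27 32 34 36 38 39 39 38 38 35 34 31 28 27 27 24 23 25
  24]
 [24 23 23 23 24 28 28 27 29 33 59 59 59 34 33 32 30 27 27 28 23 23 23 24
  23]
 [23 24 22 24 23 24 27 28 27 57 57 58 59 30 29 28 28 27 27 24 23 23 24 24
  21]
 [24 24 23 22 23 24 25 27 27 54 58 58 58 26 27 28 28 25 24 23 24 24 23 23
  23]
 [23 22 23 24 24 25 23 22 23 49 53 53 54 27 26 26 24 22 23 22 23 23 24 24
  24]
 [23 24 23 24 24 24 23 24 23 45 49 51 49 24 22 24 23 22 24 23 23 23 23 24
  24]
 [23 23 24 23 23 24 24 23 24 38 46 46 44 24 24 26 25 24 23 25 24 24 25 24
  23]
 [23 23 23 22 22 23 23 23 24 35 41 41 40 23 24 24 23 25 24 25 24 24 23 22
  22]
 [23 27 28 24 23 23 24 25 24 31 36 36 35 24 22 24 22 24 25 23 22 23 23 25
  23]]
```

```bash
cat > m3.py <<'E'
from m2 import *
def mk(m,u,v,r):
    n,l,s,c=cv2.connectedComponentsWithStats(m[v-r:v+r+1,u-r:u+r+1].astype(np.uint8),connectivity=4); i=1+np.argmax(s[1:,4])
    q=(l==i).astype(np.uint8); h,_=cv2.findContours(q,cv2.RETR_EXTERNAL,cv2.CHAIN_APPROX_NONE)
    g=np.zeros_like(q); cv2.drawContours(g,h,-1,1,-1); M=cv2.moments(g,True)
    return u-r+M["m10"]/M["m00"],v-r+M["m01"]/M["m00"],int(M["m00"]),q.astype(bool),g
if __name__=="__main__":
  for n in S:
    z=np.load(n+".npz"); W=z["W"]; Z=W[...,2]; c=optics.read_camera(n)
    b0=.0 if n=="top" else -.001
    for u,v in S[n]:
        u,v=int(u*k),int(v*k); a,b,A,m,g=mk(Z>b0+.0045,u,v,13); print("ring",A,np.round(ray(c,a,b,.008)*1000,1),"z",np.nanpercentile(Z[v-13:v+14,u-13:u+14][m],60)*1000)
    u,v=[int(t*k) for t in((398,298) if n=="top" else (405,305))]
    a,b,A,m,g=mk(Z>.0475,u,v,13); print("seat",A,np.round(ray(c,a,b,.0515)*1000,1),np.nanmedian(Z[v-13:v+14,u-13:u+14][m])*1000)
    a,b,A,m,g=mk(Z>.07,u,v,13); print("post",A,np.round(ray(c,a,b,.08)*1000,1))
    r=60; a,b,A,m,g=mk((Z>.018),u,v,r); m=m&(abs(Z[v-r:v+r+1,u-r:u+r+1]-.025)<.0035); q=W[v-r:v+r+1,u-r:u+r+1][m]
    rc=cv2.minAreaRect(q[:,:2].astype(np.float32)*1000); print("base",rc)
E
python3 m3.py
```

```text
ring 129 [ 553.9 -120.3    8. ] z 7.530767714990361
ring 136 [ 545.1 -237.2    8. ] z 7.608857910845817
ring 130 [ 566.7 -355.8    8. ] z 7.959157901313841
ring 133 [ 416.1 -244.     8. ] z 7.6304666058314705
seat 115 [537.4  88.7  51.5] 51.368307350605214
post 7 [535.5  89.4  80. ]
base ((543.882568359375, 115.92086029052734), (184.74404907226562, 79.54105377197266), 75.59117889404297)
ring 156 [ 550.2 -124.4    8. ] z 6.92679079218605
ring 192 [ 541.2 -241.     8. ] z 7.237537330076399
ring 235 [ 563.5 -359.9    8. ] z 7.406863140340658
ring 201 [ 413.  -247.8    8. ] z 7.139395303675184
seat 109 [533.8  87.2  51.5] 50.32842529609853
post 12 [532.9  80.4  80. ]
base ((540.4183959960938, 114.04413604736328), (184.1471405029297, 79.0323486328125), 75.94091033935547)
```

```bash
python3 -m handwheel '{"deltas": [[1,0,0,0,-1],[1,0,0,0,-1],[1,0,0,0,-1],[1,0,0,0,-1],[1,0,0,0,-1],[1,0,0,0,-1],[1,0.99,0.533,0.28,0],[1,0.99,0.533,0.28,0],[1,0.99,0.533,0.28,0],[1,0.99,0.533,0.28,0],[1,0.99,0.533,0.28,0],[1,0.99,0.533,0.28,0],[1,0.99,0.533,0.28,0],[1,0.99,0.533,0.28,0],[1,0.99,0.533,0.28,0],[1,0.99,0.533,0.28,0],[1,0.99,0.533,0.28,0],[0.3,0.99,0.533,0.28,0],[0.3,0.99,0.533,0.28,0],[0.3,0,0,0,0]]}' 30
cat > st.py <<'E'
import sys
from h import *
s=status.get_state(); q=s["orientation"]; M=R.from_quat(q[[1,2,3,0]]).as_matrix()
print("t",round(s["clock"],2),"tcp",(s["tcp_pos"]*1000).round(1),"yaw",np.degrees(np.arctan2(M[1,0],M[0,0])).round(2),"gap",round(s["finger_gap"]*1000,1),"F",s["wrist_force"].round(1),"grip",round(s["grip_force"],1),"j",s["joint_pos"].round(2))
if len(sys.argv)>1:
    t=np.array([float(a) for a in sys.argv[1:4]]); print("tool units",(M.T@(t-s["tcp_pos"]*1000)/40).round(3))
E
python3 st.py 552 -122 150
```

```text
clock: 3.6
tcp_pos: [0.5526, -0.1205, 0.1573]
orientation: [-0.0, 0.788, 0.616, -0.0]
wrist_force: [-0.2, 0.2, -0.0]
finger_gap: 0.0554
grip_force: 0.0
t 3.6 tcp [ 552.6 -120.5  157.3] yaw 75.99 gap 55.4 F [-0.2  0.2 -0. ] grip 0.0 j [-0.36  0.38 -0.23  0.96  0.    1.46]
tool units [-0.041 -0.004  0.182]
```

```bash
python3 -m handwheel '{"deltas": [[0.3,-0.04,0,0.5,0],[0.3,0,0,0.5,0],[0.3,0,0,0.4,0],[0.3,0,0,0.2,0],[0.3,0,0,0,0]]}'
python3 - <<'E'
from h import *
f,W,c=cam("side"); save("g1.png",cv2.resize(f[200:300,220:340],(720,600),interpolation=cv2.INTER_CUBIC))
E
python3 st.py
```

```text
clock: 4.22
tcp_pos: [0.5506, -0.1246, 0.094]
orientation: [-0.0, 0.79, 0.614, -0.0]
wrist_force: [-0.1, -0.6, -0.2]
finger_gap: 0.0555
grip_force: 0.0
t 4.28 tcp [ 551.  -124.6   94.5] yaw 75.73 gap 55.6 F [-0.2 -0.2  0.6] grip 0.0 j [-0.36  0.44 -0.31  0.82 -0.    1.46]
```

View pics/g1.png

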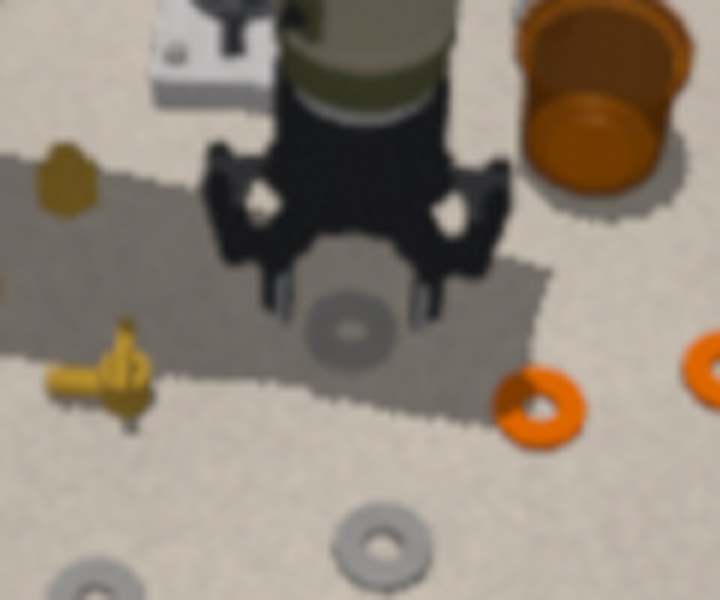

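```bash
python3 - <<'E'
from m3 import *
f,W,c=cam("side")
for z in(.02,.025,.03):
  print(z,[ (ray(c,220+u/6,200+v/6,z)*1000).round(1)[:2] for u,v in((277,323),(425,325))])
print((ray(c,220+352/6,200+330/6,.008)*1000).round(1))
# dark finger pixels' depth
for u0,u1 in((256,274),(286,304)):
  g=W[235:258,u0:u1]; m=(g[...,2]>.012)&(g[...,2]<.06); print(np.nanmin(g[...,2][m])*1e3); 
  for lo in (15,20,25,30,35): 
    s=g[(g[...,2]*1e3>lo)&(g[...,2]*1e3<lo+5)]*1e3
    if len(s): print(lo,len(s),s.min(0).round(),s.max(0).round())
E
python3 st.py
```

```text
0.02 [array([ 517.1, -124.1]), array([ 584.5, -137. ])]
0.025 [array([ 516.4, -127.7]), array([ 583.4, -140.5])]
0.03 [array([ 515.7, -131.3]), array([ 582.4, -144.1])]
[ 552.7 -125.4    8. ]
23.81660404312558
20 1 [ 523. -118.   24.] [ 523. -118.   24.]
30 3 [ 515. -131.   30.] [ 523. -119.   33.]
35 6 [ 511. -131.   35.] [ 523. -120.   40.]
23.28634005874619
20 1 [ 578. -127.   23.] [ 578. -127.   23.]
25 2 [ 577. -144.   27.] [ 580. -135.   29.]
30 6 [ 574. -146.   30.] [ 585. -144.   35.]
35 8 [ 574. -146.   36.] [ 588. -141.   40.]
t 4.33 tcp [ 551.3 -124.6   94.8] yaw 75.73 gap 55.6 F [-0.7  0.1  0.7] grip 0.0 j [-0.36  0.44 -0.31  0.82 -0.    1.46]
```

```bash
python3 -m handwheel '{"deltas": [[0.3,0.08,0,0.25,0],[0.3,0,0,0.25,0],[0.3,0,0,0,0],[-0.2,0,0,0,0],[-0.2,0,0,0,0],[-0.2,0,0,0,0],[-0.2,0,0,0,0],[-0.2,0,0,0,0]]}' 40; python3 st.py
```

```text
clock: 5.32
tcp_pos: [0.5519, -0.1213, 0.0745]
orientation: [0.0, 0.789, 0.614, 0.0]
wrist_force: [-1.5, 0.2, 2.6]
finger_gap: 0.0412
grip_force: 40.6
t 5.33 tcp [ 551.9 -121.3   74.5] yaw 75.74 gap 41.2 F [-1.5  0.2  2.6] grip 40.6 j [-0.36  0.47 -0.33  0.77 -0.    1.46]
```

```bash
python3 -m handwheel '{"deltas": [[-0.2,0,0,-0.3,0],[-0.2,0,0,-0.7,0],[-0.2,0,0,-1,0],[-0.2,0,0,-0.5,0],[-0.2,0,0,0,0],[-0.2,0,0,0,0]]}'
python3 - <<'E'
from h import *
f,W,c=cam("side"); save("g2.png",cv2.resize(f[180:280,220:340],(720,600),interpolation=cv2.INTER_CUBIC))
E
python3 st.py
```

```text
clock: 6.08
tcp_pos: [0.5514, -0.1211, 0.1736]
orientation: [-0.0, 0.789, 0.614, -0.0]
wrist_force: [-0.3, -0.0, -1.2]
finger_gap: 0.041
grip_force: 40.6
t 6.12 tcp [ 551.1 -121.   173.2] yaw 75.74 gap 41.2 F [-0.3  0.3 -0.9] grip 40.6 j [-0.36  0.37 -0.21  1.   -0.    1.46]
```

View pics/g2.png

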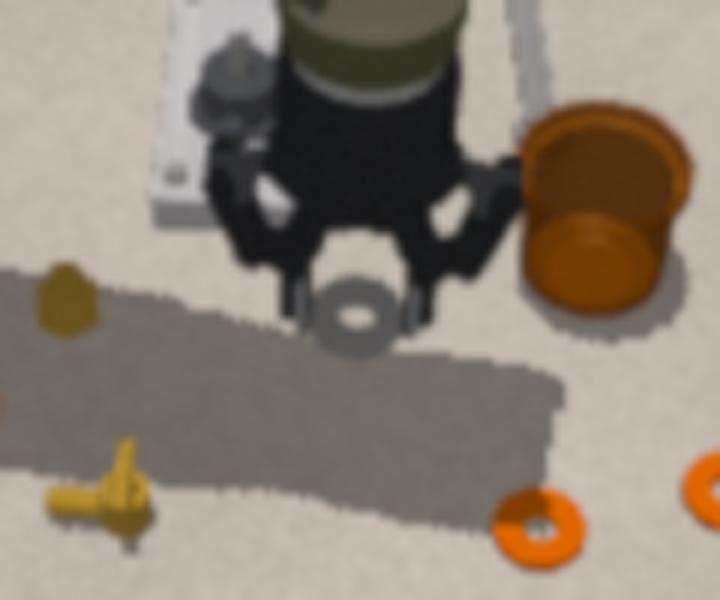

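Run:
```python
from m3 import *
f,W,c=cam("side"); Z=np.nanmean([cam("side")[1] for _ in range(8)],0)
print((ray(c,220+356/6,180+317/6,.1067)*1000).round(1), (ray(c,220+356/6,180+318/6,.104)*1000).round(1))
g=Z[224:242,268:292]; print((g[...,2]*1000).round().astype(int))
q=g[(abs(g[...,2]-.105)<.008)]*1000; print(q.mean(0),q.min(0),q.max(0))
```

```text
[ 551.4 -125.5  106.7] [ 551.8 -123.9  104. ]
[[153 153 154 154  -1   0  -1  -2  -2  -2  -2  -1  -2  -2  -2  -2  -1  -1
    0 156 156 157 159 158]
 [150 149 150 138   0   0  -2  -2  -3  -1  -1  -1  -2  -1  -3   0  -1  -3
   -2 148 153 152 154 155]
 [146 145 145 135  -2  -3  -1  -3  -2  39 106  65  25  -1  -2  -1  -1  -2
   -1 138 148 150 150 149]
 [140 141 138 131  -2   0 105 106 106 107 107 106 105 105 106  38  -2  -1
   -1 139 145 147 147 147]
 [131 136 135 125   0 106 107 105 105 106 106 105 106 106 105 106 105  -1
   -1 140 139 141 141 143]
 [127 131 131 105 106 105 107 106 107 106 105 105 106 106 106 106 105 105
   -1 135 137 136 131 134]
 [122 128 129 113 106 106 106 106 106 105 105 105 105 106 106 105 105 106
   52 131 133 133 129 129]
 [118 123 124 110 106 105 106 106 104 101 100 100 101 105 107 107 105 106
  106 128 128 127 124 123]
 [115 120 119 108 106 105 105 105 100  -1   0   0  -2  87 106 105 106 105
  107 124 123 121 120 120]
 [110 114 115 105 104 106 105 106  12  -1   0  -1  -1  -2 105 106 106 106
  105 120 120 117 117 116]
 [ -1 111 110 104 106 106 104 105 106  27  -
[... 196 characters left out ...]
107 106 106 105 106 106 104 106 105
  101 108 108  -1  -2  -1]
 [ -2  -2  -2  -1  63 104 105 106 106 106 105 106 105 106 105 104 105 102
   -1  -1  -2  -1  -2  -2]
 [ -2  -1  -2  -1  -1  60 102 103 106 105 104 106 105 105 105 104 101  -2
   -2   0  -2  -1  -1  -1]
 [ -1  -2  -2  -1  -1  -1  -1  86 101 103 103 103 102 102 100  87  -2  -1
   -2  -2  -2  -1  -3  -1]
 [ -1  -2  -2  -1  -1  -1  -1  -1  -1  -2  -2  49  -1  -2  -2  -2  -1  -1
   -2  -1  -2  -1  -1  -1]
 [ -1  -1   0  -2  -2  -2  -2  -1  -1  -1  -2  -1  -1  -1   0  -2  -2  -1
   -2  -1  -1  -1  -3  -2]]
[ 550.0057891  -124.51531902  105.52834136] [ 521.11580849 -142.93406506   99.66332358] [ 579.9552993  -100.9211717   111.45507094]
```

```bash
python3 -m handwheel '{"deltas": [[-0.2,0.3,-0.11,0,0],[-0.2,0.6,-0.2,0,0],[-0.2,0.8,-0.28,0,0],[-0.2,0.8,-0.28,0,0],[-0.2,0.8,-0.28,0,0],[-0.2,0.8,-0.28,0,0],[-0.2,0.6,-0.2,0,0],[-0.2,0.3,-0.08,0,0],[-0.2,0,0,0,0],[-0.2,0,0,0,0]]}'
cat > ck.py <<'E'
from m3 import *
Ws=[];F=None
for _ in range(8):
    F,W,c=cam("side"); Ws.append(W)
W=np.nanmean(Ws,0); Z=W[...,2]
s=status.get_state(); p=s["tcp_pos"]; hz=p[2]-.0675-.0012
near=np.linalg.norm(W[...,:2]-(p[:2]+[-.001,-.003]),axis=2)<.035
m=near&(abs(Z-hz)<.0022); q=W[m]*1000
from scipy.optimize import least_squares
(rr,)=[least_squares(lambda a:np.maximum(0,np.hypot(*(q[:,:2]-a[:2]).T)-22)+np.maximum(0,8-np.hypot(*(q[:,:2]-a[:2]).T)),q[:,:2].mean(0))]
print("ring n",len(q),"mean",q.mean(0).round(1),"fit",rr.x.round(1),"cost",rr.cost.round(2))
cv,cu=np.argwhere(m).mean(0); cu,cv=int(cu),int(cv); x0,y0=max(cu-40,0),max(cv-40,0)
save("ck%d.png"%int(s["clock"]*100),cv2.resize(F[y0:y0+80,x0:x0+80],(600,600),interpolation=cv2.INTER_CUBIC))
m=(np.linalg.norm(W[...,:2]-[.534,.087],axis=2)<.03)&(Z>.027+.005)
h,e=np.histogram(Z[m]*1000,bins=np.arange(30,120,3)); print({int(a):int(b) for a,b in zip(e,h) if b})
E
python3 ck.py; python3 st.py; ls pics
```

```text
clock: 7.82
tcp_pos: [0.5349, 0.0889, 0.1743]
orientation: [0.0, 0.79, 0.614, -0.0]
wrist_force: [0.1, 0.4, -0.4]
finger_gap: 0.0412
grip_force: 40.6
ring n 108 mean [533.1  86.  105.7] fit [534.   86.4] cost 20.48
{30: 2, 33: 7, 36: 10, 39: 6, 42: 11, 45: 10, 48: 76, 51: 8, 54: 1, 57: 2, 60: 2, 63: 2, 66: 2, 69: 7, 72: 1, 75: 3, 78: 3, 96: 1, 99: 10, 102: 24, 105: 90, 108: 2, 111: 4, 114: 6}
t 8.22 tcp [534.8  89.1 174.2] yaw 75.71 gap 40.9 F [-0.5 -0.8 -1.2] grip 40.6 j [ 0.02  0.32 -0.27  0.98 -0.    1.84]
ck822.png
crop.png
g1.png
g2.png
side0.png
top0.png
```

```bash
python3 -m handwheel '{"deltas": [[-0.2,0.012,0,0.2,0],[-0.2,0,0,0.15,0],[-0.2,0,0,0.1,0],[-0.2,0,0,0.1,0],[-0.2,0,0,0,0]]}'; python3 st.py; python3 -m handwheel '{"deltas": [[-0.2,0,0,0.05,0],[-0.2,0,0,0.05,0],[-0.2,0,0,0,0]]}'; python3 st.py
```

```text
clock: 8.85
tcp_pos: [0.5347, 0.0899, 0.1519]
orientation: [-0.0, 0.789, 0.614, -0.0]
wrist_force: [0.4, -0.7, -0.7]
finger_gap: 0.0408
grip_force: 40.6
t 8.85 tcp [534.7  89.9 151.9] yaw 75.75 gap 40.8 F [ 0.4 -0.7 -0.7] grip 40.6 j [ 0.02  0.35 -0.3   0.93 -0.    1.84]
clock: 9.22
tcp_pos: [0.5348, 0.0899, 0.1482]
orientation: [-0.0, 0.789, 0.614, -0.0]
wrist_force: [-0.3, 0.4, -0.1]
finger_gap: 0.0411
grip_force: 40.6
t 9.22 tcp [534.8  89.9 148.2] yaw 75.74 gap 41.1 F [-0.3  0.4 -0.1] grip 40.6 j [ 0.02  0.35 -0.3   0.92 -0.    1.84]
```

```bash
python3 ck.py; ls pics
```

```text
ring n 113 mean [533.6  87.   79.7] fit [532.6  88.7] cost 92.74
{33: 7, 36: 7, 39: 10, 42: 9, 45: 10, 48: 62, 51: 3, 54: 2, 72: 10, 75: 15, 78: 98, 81: 9, 84: 5, 87: 6, 90: 3, 93: 4, 96: 5, 99: 3, 102: 4, 105: 6, 108: 4, 111: 8, 114: 1}
ck822.png
ck962.png
crop.png
g1.png
g2.png
side0.png
top0.png
```

```bash
python3 -m handwheel '{"deltas": [[-0.2,0,0,0.1,0],[-0.2,0,0,0.1,0],[-0.2,0,0,0.1,0],[-0.2,0,0,0.1,0],[-0.2,0,0,0,0]]}'; python3 st.py; python3 -m handwheel '{"deltas": [[-0.2,0,0,0.05,0],[-0.2,0,0,0,0],[-0.2,0,0,0,0]]}'; python3 st.py;  python3 -m handwheel '{"deltas": [[-0.2,0,0,0.03,0],[-0.2,0,0,0,0],[-0.2,0,0,0,0]]}';  python3 -m handwheel '{"deltas": [[-0.2,0,0,0.03,0],[-0.2,0,0,0,0],[-0.2,0,0,0,0]]}'
```

```text
clock: 10.25
tcp_pos: [0.5346, 0.0899, 0.1317]
orientation: [-0.0, 0.789, 0.614, -0.0]
wrist_force: [-1.0, -1.0, -0.3]
finger_gap: 0.0411
grip_force: 40.6
t 10.25 tcp [534.6  89.9 131.7] yaw 75.74 gap 41.1 F [-1.  -1.  -0.3] grip 40.6 j [ 0.02  0.37 -0.32  0.88 -0.    1.84]
clock: 10.62
tcp_pos: [0.535, 0.0899, 0.1304]
orientation: [0.0, 0.789, 0.614, 0.0]
wrist_force: [0.3, -0.5, -0.4]
finger_gap: 0.0413
grip_force: 40.6
t 10.62 tcp [535.   89.9 130.4] yaw 75.75 gap 41.3 F [ 0.3 -0.5 -0.4] grip 40.6 j [ 0.02  0.37 -0.33  0.88 -0.    1.84]
clock: 11.0
tcp_pos: [0.5349, 0.0899, 0.1291]
orientation: [0.0, 0.789, 0.614, -0.0]
wrist_force: [-0.8, -0.7, -1.1]
finger_gap: 0.041
grip_force: 40.6
clock: 11.38
tcp_pos: [0.5349, 0.0899, 0.1278]
orientation: [0.0, 0.789, 0.614, -0.0]
wrist_force: [0.2, -0.2, -0.2]
finger_gap: 0.041
grip_force: 40.6
```

```bash
for i in 1 ; do python3 -m handwheel '{"deltas": [[-0.2,0,0,0.02,0],[-0.2,0,0,0,0]]}'|grep -E "tcp|wrist"; python3 -m handwheel '{"deltas": [[-0.2,0,0,0.02,0],[-0.2,0,0,0,0]]}'|grep -E "tcp|wrist"; python3 -m handwheel '{"deltas": [[-0.2,0,0,0.02,0],[-0.2,0,0,0,0]]}'|grep -E "tcp|wrist";python3 -m handwheel '{"deltas": [[-0.2,0,0,0.02,0],[-0.2,0,0,0,0]]}'|grep -E "tcp|wrist"; done
```

```text
tcp_pos: [0.5348, 0.0899, 0.127]
wrist_force: [-0.9, -0.1, -0.9]
tcp_pos: [0.5349, 0.0899, 0.1262]
wrist_force: [0.2, 0.2, -0.9]
tcp_pos: [0.5349, 0.0899, 0.1261]
wrist_force: [-1.9, 0.2, 5.0]
tcp_pos: [0.5349, 0.0899, 0.1261]
wrist_force: [-3.4, 0.2, 10.6]
```

```bash
python3 -m handwheel '{"deltas": [[0.3,0,0,0,0],[0.3,0,0,0,0],[0.3,0,0,0,0],[0.3,0,0,-0.2,0],[0.3,0,0,-0.4,0],[0.3,0,0,-0.6,0],[0.3,-0.4,0.11,0,0],[0.3,-0.9,0.25,0,0],[0.3,-0.9,0.25,0,0],[0.3,-0.9,0.25,0,0],[0.3,-0.9,0.25,0,0],[0.3,-0.9,0.25,0,0],[0.3,-0.9,0.25,0,0],[0.3,-0.9,0.25,0,0],[0.3,-0.8,0.25,0,0],[0.3,-0.4,0.10,0,0],[0.3,0,0,0,0],[0.3,0,0,0,0]]}'; python3 st.py 542.8 -238 76
python3 - <<'E'
from m3 import *
Z=np.nanmean([cam("side")[1] for _ in range(6)],0); W=Z; Z=W[...,2]
u,v=int(405*k),int(305*k)
a,b,A,m,g=mk(Z>.053,u,v,13); c=cam("side")[2]; print("ring1 on post",A,np.nanmedian(Z[v-13:v+14,u-13:u+14][m])*1000,(ray(c,a,b,.0595)*1000).round(1))
Z=np.nanmean([cam("top")[1] for _ in range(6)],0)[...,2]; u,v=int(398*k),int(298*k); a,b,A,m,g=mk(Z>.053,u,v,13); c=cam("top")[2]; print(A,np.nanmedian(Z[v-13:v+14,u-13:u+14][m])*1000,(ray(c,a,b,.0595)*1000).round(1))
E
```

```text
clock: 14.62
tcp_pos: [0.5424, -0.2371, 0.1725]
orientation: [-0.001, 0.789, 0.614, -0.0]
wrist_force: [0.1, -0.6, 0.5]
finger_gap: 0.0556
grip_force: 0.0
t 14.62 tcp [ 542.4 -237.1  172.5] yaw 75.79 gap 55.6 F [ 0.1 -0.6  0.5] grip 0.0 j [-0.55  0.41 -0.14  1.02  0.    1.27]
tool units [-0.02   0.017  2.413]
ring1 on post 292 389.5350208893894 [549.1  78.   59.5]
141 59.31416065827431 [537.3  90.5  59.5]
```

```bash
python3 -m handwheel '{"deltas": [[0.3,-0.02,0.017,0.4,0],[0.3,0,0,0.8,0],[0.3,0,0,0.7,0],[0.3,0,0,0.35,0],[0.3,0,0,0.15,0],[0.3,0,0,0,0],[-0.2,0,0,0,0],[-0.2,0,0,0,0],[-0.2,0,0,0,0],[-0.2,0,0,0,0],[-0.2,0,0,0,0]]}' 40;python3 st.py;  python3 -m handwheel '{"deltas": [[-0.2,0,0,-0.3,0],[-0.2,0,0,-0.7,0],[-0.2,0,0,-1,0],[-0.2,0,0,-0.5,0],[-0.2,0,0,0,0],[-0.2,0,0,0,0]]}'; python3 st.py;  python3 ck.py
```

```text
clock: 16.7
tcp_pos: [0.5437, -0.2395, 0.0798]
orientation: [0.001, 0.789, 0.614, 0.0]
wrist_force: [-5.1, 1.9, 12.5]
finger_gap: 0.0342
grip_force: 11.3
t 16.7 tcp [ 543.7 -239.5   79.8] yaw 75.74 gap 34.2 F [-5.1  1.9 12.5] grip 11.3 j [-0.55  0.5  -0.25  0.82 -0.    1.27]
clock: 17.45
tcp_pos: [0.543, -0.2389, 0.1762]
orientation: [-0.0, 0.789, 0.614, -0.0]
wrist_force: [-0.6, -0.6, -0.7]
finger_gap: 0.0338
grip_force: 0.0
t 17.45 tcp [ 543.  -238.9  176.2] yaw 75.75 gap 33.8 F [-0.6 -0.6 -0.7] grip 0.0 j [-0.55  0.41 -0.13  1.03 -0.    1.27]
ring n 3 mean [ 533.2 -250.   108.5] fit [ 539.4 -252. ] cost 0.0
{30: 1, 33: 6, 36: 10, 39: 6, 42: 8, 45: 9, 48: 8, 51: 6, 54: 18, 57: 67, 60: 3, 63: 1, 66: 2, 69: 4, 72: 2, 75: 4, 78: 3, 111: 1}
```

```bash
python3 -m handwheel '{"deltas": [[0.3,0,0,0,0],[0.3,0,0,0,0]]}'
python3 - <<'E'
from m3 import *
W=np.nanmean([cam("side")[1] for _ in range(8)],0); Z=W[...,2]; c=cam("side")[2]
u,v=int(443*k),int(455*k); a,b,A,m,g=mk((Z>.0035)&(Z<.03),u,v,13); print(A,(ray(c,a,b,.008)*1000).round(1)); print((Z[v-12:v+13,u-13:u+14]*1000).round().astype(int))
E
python3 st.py 542.8 -238 74
```

```text
clock: 18.1
tcp_pos: [0.5432, -0.2391, 0.1767]
orientation: [0.0, 0.789, 0.614, -0.0]
wrist_force: [0.2, -0.3, 0.3]
finger_gap: 0.0553
grip_force: 0.0
193 [ 546.9 -242.7    8. ]
[[-2 -2 -1  0 -1 -1 -1 -1  0 -2 -2 -2 -1 -1  0 -1 -2 -1 -2 -2 -1 -2 -2  0
   0 -2 -2]
 [-1 -1  0 -2 -1 -1  1 -1 -2  0 -1 -2 -1 -2 -1 -1  0 -1 -1  0 -2 -1 -1  0
  -1 -1  1]
 [-1 -1 -2 -1 -2  0 -1 -2 -1 -2 -1 -1  0 -2 -1 -1  0  0  0 -1 -1  0 -2 -2
   0 -2 -1]
 [-2 -1 -1  0 -1 -2 -1 -1 -1 -1  0 -1 -1 -1 -3 -1 -2 -2 -1 -2 -2 -2 -1 -2
  -1  0 -1]
 [-1 -1 -1  1 -1  0 -1  0 -1 -1  0  0 -2  0 -1  0 -1 -1  0 -1 -1  0 -1 -1
  -2 -1 -2]
 [-1 -1 -2 -1 -2 -1 -1 -1  0 -3  0  1 -2  6  5  8  7  6 -1 -1  0 -2 -2 -1
   0 -1 -1]
 [-1 -1 -1 -1 -1 -2  0 -1 -1 -1 -1  6  6  7  8  8  6  7  7  8 -1 -1  0 -2
  -1 -1  0]
 [ 0 -2 -2  0 -2 -1 -1 -1 -1 -1  7  7  6  7  8  6  6  8  7  9  6  6 -1  0
  -1 -2  0]
 [-2  0 -1  0  0 -3  0  0 -1  7  7  6  7  7  7  8  7  7  8  8  8  7  7 -2
  -1 -1 -1]
 [-3 -1  1 -1  0  0 -1 -2  5  6  8  6  7  8  5  6  6  7  7  7  7  8  8  0
  -2 -1  0]
 [-2 -1 -1 -1 -1 -1 -2 -2  7  7  7  8  7  6  2  2  1  5  7  6 
[... 684 characters left out ...]
  8  6  2 -1 -1
  -2  0  0]
 [ 0 -2  0 -1 -1 -1 -1 -2 -2 -2 -1 -1  2  3  4  5  6  4  5  3  1  0 -3 -1
   0  0  0]
 [-1 -1 -2  0 -1  0 -3 -1 -1  0  0  0  0 -1 -2  1  3 -1 -2 -1 -1 -2 -1  0
  -2 -1  0]
 [-1  0  0 -1 -1 -2 -2  0 -1 -1 -2 -1  0  0 -1 -2 -1  0 -2  0 -1 -2  0 -1
   0 -2  0]
 [ 0  0 -2 -1 -1 -1  0 -1  1 -1 -2  0  0  0 -2 -2  0 -1 -1  0  0  0  0 -1
  -1 -1 -1]
 [ 0 -1  0  0 -1 -1 -2 -1  0 -1  1 -2 -1  0 -2 -1  0  0  0 -1 -1  0 -1  0
   0  0 -1]
 [ 0  0 -1 -1 -3  0 -1  0  0 -1  0  0 -2  0  0 -2 -1  0 -1  0 -1 -2  0 -1
   0 -1 -1]]
t 18.55 tcp [ 543.2 -239.1  176.7] yaw 75.75 gap 55.4 F [ 0.2 -0.8 -0.8] grip 0.0 j [-0.55  0.41 -0.13  1.03 -0.    1.27]
tool units [ 0.024 -0.017  2.568]
```

```bash
python3 -m handwheel '{"deltas": [[0.4,0.02,0.13,0.4,0],[0.4,0,0,0.8,0],[0.4,0,0,0.7,0],[0.4,0,0,0.35,0],[0.4,0,0,0.1,0],[0.4,0,0,0.1,0],[0.4,0,0,0.1,0],[0.4,0,0,0.02,0],[0.4,0,0,0,0]]}' 40;python3 st.py 548.5 -239.7 74
```

```text
clock: 19.68
tcp_pos: [0.5486, -0.2397, 0.0743]
orientation: [0.0, 0.789, 0.614, 0.0]
wrist_force: [0.2, 0.6, -0.1]
finger_gap: 0.0599
grip_force: 0.0
t 19.68 tcp [ 548.6 -239.7   74.3] yaw 75.74 gap 59.9 F [ 0.2  0.6 -0.1] grip 0.0 j [-0.55  0.52 -0.24  0.81 -0.    1.27]
tool units [-0.001 -0.003  0.007]
```

```bash
python3 -m handwheel '{"deltas": [[-0.2,0,0,0,0],[-0.2,0,0,0,0],[-0.2,0,0,0,0],[-0.2,0,0,0,0],[-0.2,0,0,0,0],[-0.2,0,0,0,0]]}' 40;python3 st.py;  python3 -m handwheel '{"deltas": [[-0.2,0,0,-0.3,0],[-0.2,0,0,-0.7,0],[-0.2,0,0,-1,0],[-0.2,0,0,-0.5,0],[-0.2,0,0,0,0],[-0.2,0,0,0,0]]}' >/dev/null; python3 st.py;  python3 ck.py
```

```text
clock: 20.42
tcp_pos: [0.5486, -0.2396, 0.0748]
orientation: [0.0, 0.789, 0.614, 0.0]
wrist_force: [-1.8, 0.7, 4.5]
finger_gap: 0.041
grip_force: 39.7
t 20.43 tcp [ 548.6 -239.6   74.8] yaw 75.75 gap 41.0 F [-1.8  0.7  4.5] grip 39.7 j [-0.55  0.52 -0.24  0.81 -0.    1.27]
t 21.18 tcp [ 548.  -239.3  173.2] yaw 75.74 gap 40.9 F [-0.3  0.4 -1.8] grip 40.6 j [-0.55  0.43 -0.12  1.03 -0.    1.27]
ring n 176 mean [ 546.9 -241.7  104.9] fit [ 548.7 -241.5] cost 10.53
{30: 1, 33: 9, 36: 7, 39: 8, 42: 11, 45: 9, 48: 11, 51: 7, 54: 17, 57: 83, 60: 1, 63: 2, 66: 3, 69: 3, 72: 1, 75: 4, 78: 4}
```

```bash
python3 -m handwheel '{"deltas": [[-0.2,0.4,-0.12,0,0],[-0.2,0.9,-0.27,0,0],[-0.2,0.9,-0.27,0,0],[-0.2,0.9,-0.27,0,0],[-0.2,0.9,-0.27,0,0],[-0.2,0.9,-0.27,0,0],[-0.2,0.9,-0.27,0,0],[-0.2,0.9,-0.27,0,0],[-0.2,0.8,-0.23,0,0],[-0.2,0.39,-0.11,0,0],[-0.2,0,0,0,0],[-0.2,0,0,0,0]]}'>/dev/null; python3 st.py 534.8 89.7 151.9;python3 ck.py
```

```text
t 23.07 tcp [535.1  88.8 173.9] yaw 75.71 gap 40.9 F [ 0.6 -0.1 -1.1] grip 40.6 j [ 0.02  0.33 -0.27  0.98 -0.    1.84]
tool units [ 0.019 -0.012  0.549]
ring n 105 mean [533.4  85.3 105.1] fit [533.5  84.8] cost 34.32
{30: 1, 33: 10, 36: 5, 39: 9, 42: 8, 45: 10, 48: 10, 51: 10, 54: 26, 57: 72, 60: 1, 63: 2, 66: 3, 69: 2, 72: 5, 75: 2, 78: 1, 96: 1, 99: 18, 102: 43, 105: 64, 108: 4, 111: 3, 114: 5}
```

```bash
python3 -m handwheel '{"deltas": [[-0.2,0.035,-0.01,0.2,0],[-0.2,0,0,0.15,0],[-0.2,0,0,0.1,0],[-0.2,0,0,0.1,0],[-0.2,0,0,0,0]]}' >/dev/null; python3 st.py; python3 -m handwheel '{"deltas": [[-0.2,0,0,0.1,0],[-0.2,0,0,0.1,0],[-0.2,0,0,0.1,0],[-0.2,0,0,0,0]]}'>/dev/null; python3 st.py;  python3 -m handwheel '{"deltas": [[-0.2,0,0,0.05,0],[-0.2,0,0,0.05,0],[-0.2,0,0,0,0]]}' >/dev/null;  python3 st.py
```

```text
t 24.1 tcp [534.8  90.9 151.5] yaw 75.75 gap 40.9 F [-0.7  0.1 -0.2] grip 40.6 j [ 0.02  0.35 -0.3   0.93 -0.    1.84]
t 24.6 tcp [534.7  90.9 139.4] yaw 75.74 gap 41.0 F [-0.2 -0.4 -1.4] grip 40.6 j [ 0.02  0.36 -0.31  0.9  -0.    1.84]
t 24.98 tcp [534.9  90.9 135.7] yaw 75.74 gap 40.8 F [ 0.5  0.  -0.7] grip 40.6 j [ 0.02  0.36 -0.32  0.89 -0.    1.84]
```

```bash
python3 -m handwheel '{"deltas": [[-0.2,0,0,0.03,0],[-0.2,0,0,0,0]]}'|grep -E "tcp|wrist"; python3 -m handwheel '{"deltas": [[-0.2,0,0,0.02,0],[-0.2,0,0,0,0]]}'|grep -E "tcp|wrist"; python3 -m handwheel '{"deltas": [[-0.2,0,0,0.02,0],[-0.2,0,0,0,0]]}'|grep -E "tcp|wrist"
```

```text
tcp_pos: [0.535, 0.0909, 0.1347]
wrist_force: [-0.4, -0.0, -1.5]
tcp_pos: [0.5351, 0.0909, 0.1345]
wrist_force: [-1.9, 0.3, 4.6]
tcp_pos: [0.5351, 0.0909, 0.1344]
wrist_force: [-3.8, 0.6, 11.1]
```

```bash
python3 -m handwheel '{"deltas": [[0.3,0,0,0,0],[0.3,0,0,0,0],[0.3,0,0,0,0],[0.3,0,0,-0.2,0],[0.3,0,0,-0.5,0],[0,0,0,-0.8,0],[-1,0,0,-1,0],[-1,0,0,-1,0],[-1,0,0,-1,0],[-1,0,0,0,0],[-1,0,0,0,0]]}'; python3 st.py
python3 - <<'E'
from m3 import *
W=np.nanmean([cam("side")[1] for _ in range(8)],0); Z=W[...,2]; F,_,c=cam("side")
save("stack.png",cv2.resize(F[100:220,190:330],(700,600),interpolation=cv2.INTER_CUBIC))
u,v=int(405*k),int(305*k)
m=(np.linalg.norm(W[...,:2]-[.534,.087],axis=2)<.03)&(Z>.06)&(Z<.075); print(m.sum(),np.median(Z[m]),W[m].mean(0))
E
```

```text
clock: 27.1
tcp_pos: [0.5349, 0.0909, 0.313]
orientation: [0.0, 0.789, 0.614, 0.0]
wrist_force: [0.6, 0.7, -0.2]
finger_gap: -0.0
grip_force: 0.0
t 27.1 tcp [534.9  90.9 313. ] yaw 75.74 gap -0.0 F [ 0.6  0.7 -0.2] grip 0.0 j [ 0.02  0.25 -0.02  1.3  -0.    1.84]
116 0.06585851442672411 [0.53335525 0.08609567 0.06577469]
```

View pics/stack.png

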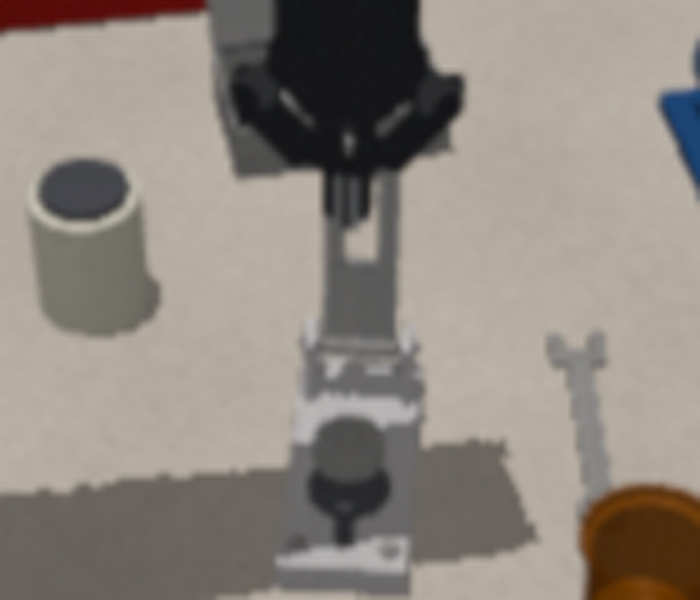

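The stack lies flat on the seat at (350,450) and the keeper is open behind it at (362,230). Next I go over the keeper with the jaw shut.

```bash
python3 -m handwheel '{"deltas": [[-1,0.4,0,0,0],[-1,0.8,0,0,0],[-1,0.9,0,0,0],[-1,0.9,0,0,0],[-1,0.6,0,0,0],[-1,0.25,0,0,0],[-1,0,0,0.3,0],[-1,0,0,0.5,0],[-1,0,0,0.4,0],[-1,0,0,0.2,0],[-1,0,0,0,0]]}'; python3 st.py
```

```text
clock: 28.92
tcp_pos: [0.5726, 0.2397, 0.2564]
orientation: [-0.0, 0.79, 0.614, -0.001]
wrist_force: [0.2, 0.9, 0.1]
finger_gap: 0.0001
grip_force: 0.0
t 28.93 tcp [572.6 239.7 256.4] yaw 75.71 gap 0.1 F [0.2 0.9 0.1] grip 0.0 j [ 0.27  0.42  0.08  1.24 -0.    2.09]
```

```bash
python3 -m handwheel '{"deltas": [[-1,-0.41,0,-0.06,0],[-1,-0.41,0,-0.06,0],[-1,-0.41,0,-0.06,0],[-1,-0.43,0,-0.03,0],[-1,-0.43,0,-0.03,0]]}'; python3 -m handwheel '{"deltas": [[-1,-0.4,0,0.16,0],[-1,-0.4,0,0.16,0],[-1,-0.35,0,0.25,0],[-1,-0.35,0,0.25,0],[-1,0,0,0,0]]}';  python3 -c "
from h import *
f,W,c=cam('side'); save('push.png',cv2.resize(f[100:220,190:330],(700,600),interpolation=cv2.INTER_CUBIC))"
```

```text
clock: 29.55
tcp_pos: [0.552, 0.1579, 0.2669]
orientation: [0.0, 0.789, 0.614, 0.0]
wrist_force: [-0.4, 2.5, -0.9]
finger_gap: -0.0001
grip_force: 0.8
clock: 30.18
tcp_pos: [0.5365, 0.0999, 0.2324]
orientation: [-0.001, 0.79, 0.613, -0.001]
wrist_force: [-1.0, 0.4, 0.4]
finger_gap: 0.0002
grip_force: 0.5
```

View pics/push.png

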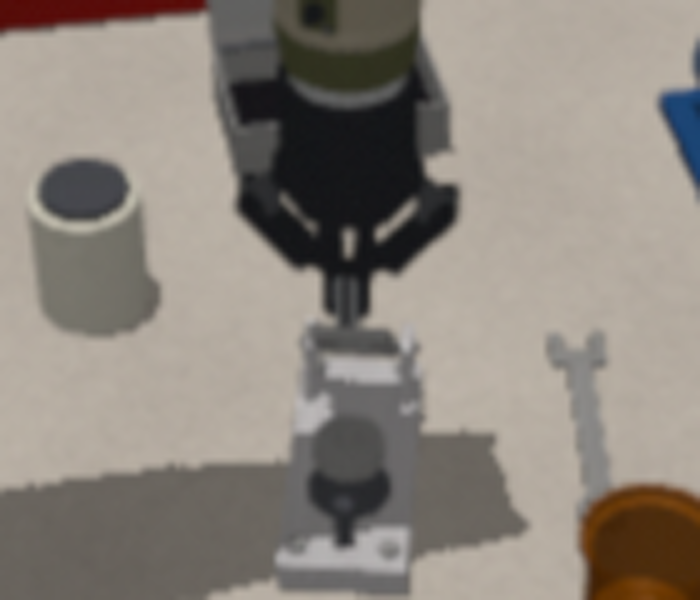

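The keeper is seen edge-on at 45° at (350,340), with the fingertips just behind its end at (347,315). I carry on along the arc.

```bash
python3 -m handwheel '{"deltas": [[-1,-0.27,0,0.33,0],[-1,-0.27,0,0.33,0],[-1,-0.18,0,0.39,0],[-1,-0.18,0,0.39,0],[-1,-0.11,0,0.25,0],[-1,0,0,0,0]]}'; python3 st.py;  python3 -m handwheel '{"deltas": [[-1,0,0,0.08,0],[-1,0,0,0.05,0],[-1,0,0,0,0]]}'; python3 st.py
```

```text
clock: 30.98
tcp_pos: [0.5267, 0.0613, 0.1651]
orientation: [-0.001, 0.79, 0.614, -0.001]
wrist_force: [-1.4, 0.5, 1.6]
finger_gap: -0.0001
grip_force: 0.7
t 30.98 tcp [526.7  61.3 165.1] yaw 75.71 gap -0.1 F [-1.4  0.5  1.6] grip 0.7 j [-0.04  0.31 -0.31  0.95 -0.    1.78]
clock: 31.35
tcp_pos: [0.5277, 0.0619, 0.1612]
orientation: [0.0, 0.789, 0.614, -0.0]
wrist_force: [-0.4, -0.6, 2.5]
finger_gap: -0.0003
grip_force: 0.8
t 31.35 tcp [527.7  61.9 161.2] yaw 75.75 gap -0.3 F [-0.4 -0.6  2.5] grip 0.8 j [-0.03  0.32 -0.31  0.94 -0.    1.79]
```

```bash
python3 -m handwheel '{"deltas": [[-1,0,0,0.06,0],[-1,0,0,0.06,0],[-1,0,0,0,0]]}'|grep -E "tcp|wrist"; python3 -m handwheel '{"deltas": [[-1,0,0,0.04,0],[-1,0,0,0,0]]}'|grep -E "tcp|wrist"; python3 -m handwheel '{"deltas": [[-1,0,0,0.03,0],[-1,0,0,0,0]]}'|grep -E "tcp|wrist"; python3 -m handwheel '{"deltas": [[-1,0,0,0.03,0],[-1,0,0,0,0]]}'|grep -E "tcp|wrist"
```

```text
tcp_pos: [0.5278, 0.0619, 0.1562]
wrist_force: [0.0, -1.5, 1.9]
tcp_pos: [0.5278, 0.0618, 0.1546]
wrist_force: [-0.4, -1.7, 1.5]
tcp_pos: [0.5278, 0.0617, 0.1539]
wrist_force: [-0.4, -2.6, 5.0]
tcp_pos: [0.5278, 0.0617, 0.1535]
wrist_force: [-2.9, -1.2, 11.4]
```

```bash
python3 -m handwheel '{"deltas": [[-1,0,0,0.03,0],[-1,0,0,0.03,0],[-1,0,0,0,0],[-1,0,0,0,0],[-1,0,0,0,0]]}'
python3 - <<'E'
from m3 import *
F,_,c=cam("side"); W=np.nanmean([cam("side")[1] for _ in range(8)],0); Z=W[...,2]
X=np.array([.246,.969]); d=W[...,:2]-[.5335,.0875]; fx=d@X*1000; fy=(d@[-.969,.246])*1000
print("keeper z by fixture x", [(a,np.round(np.nanmedian(Z[(abs(fx-a)<4)&(abs(abs(fy)-16)<5)&(Z>.055)&(Z<.1)])*1000+1.3,1)) for a in(-45,-35,-25,-15,0,15)])
save("fin.png",cv2.resize(F[120:220,210:330],(720,600),interpolation=cv2.INTER_CUBIC))
E
```

```text
clock: 33.1
tcp_pos: [0.5278, 0.0616, 0.1528]
orientation: [0.001, 0.789, 0.614, 0.001]
wrist_force: [-6.5, -2.7, 23.0]
finger_gap: -0.0
grip_force: 11.2
keeper z by fixture x [(-45, np.float64(80.9)), (-35, np.float64(80.9)), (-25, np.float64(78.8)), (-15, np.float64(78.0)), (0, np.float64(77.0)), (15, np.float64(nan))]
  return np.nanmean(a, axis, out=out, keepdims=keepdims)
```

View pics/fin.png

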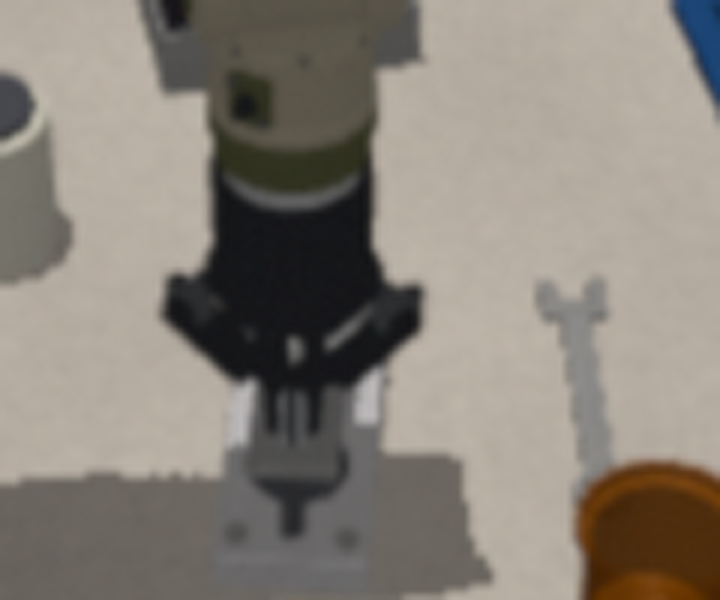

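The keeper is pressed down over the stack at (293,460). Its slope of about 0.1 rad means it bears on the rings clear of its stop, with 23 N of push. Handing in.

```bash
python3 -c "
from workcell import hand_in; print(hand_in())"
```

```text
the job is handed in; nothing more can be done
None
```

I put two shim rings on the post and handed the job in at about 33 s, with the shut gripper holding the keeper down on the stack at about 23 N and 0.1 rad; the hand-in returned no verdict.

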